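# Fill the slanting spice ledge by colour

## Task

Stand the three spice tins side by side, upright and square on the narrow slanting ledge of the spice rack, each in the middle of the bay marked in its own colour: orange on the left, red in the middle, green on the right. The red tin is already on the ledge but usually out of its place, so put it right too. Do not tip a tin over on the way, and leave the other things on the worktop where they stand.

Things in the scene. Friction and masses are not known exactly. Their poses are not given: they have to be found in the camera images.
- rack: Wooden spice rack, fixed; place and turn vary. Two upright side cheeks (inner faces 228 mm apart, 11 thick, 84 deep, 112 tall) carry one narrow ledge that slants 15 degrees down towards the robot. Origin at the centre of its seat, 95 mm above the worktop. Axes lean with it: x across the seat, away from the robot and uphill; y along it to the left; z square to the seat.
- middle_bay (a point): Centre of the red-marked bay on the seat (the rack's origin and axes). The seat reaches from x = -23 mm, where a front rail 9 mm thick stands 28 mm above the seat all along it, to x = +23 mm (open back edge, no lip). Nothing divides the bays: coloured inlays on the seat and on the front of the rail mark them. The cheeks rise at most 28 mm above the seat.
- left_bay (a point): Centre of the orange-marked bay on the rack's seat, 71 mm to the left (rack +y) of the middle; axes as the rack's.
- right_bay (a point): Centre of the green-marked bay on the rack's seat, 71 mm to the right (rack -y) of the middle; axes as the rack's.
- red_tin: Flat upright red spice tin with a white lid, 35 mm thick (its x) x 61 mm wide (its y) x 95 mm tall; origin at the centre of its underside, z up through the lid. About 0.09 kg. At the start it already stands on the slanting ledge, but somewhere along it, in general out of its bay and in another tin's way.
- orange_tin: Flat upright orange spice tin with a white lid, 35 mm thick (its x) x 61 mm wide (its y) x 98 mm tall; origin at the centre of its underside, z up through the lid. About 0.09 kg. At the start it stands on the worktop, to the left or to the right of the rack.
- green_tin: Flat upright dark green spice tin with a white lid, 35 mm thick (its x) x 61 mm wide (its y) x 88 mm tall; origin at the centre of its underside, z up through the lid. About 0.09 kg. At the start it stands on the worktop, to the left or to the right of the rack.
- soup_tin: Bystander: soup tin with a red and white wrapper, 57 mm across, 72 mm tall, on the worktop; origin under its centre, z up.
- jam_jar: Bystander: red jam jar with a green lid, 62 mm across, 86 mm tall; origin under its centre, z up.
- glass_shaker: Bystander: glass shaker with a steel top, 44 mm across, 90 mm tall; origin under its centre, z up.
- pepper_mill: Bystander: wooden pepper mill, 58 mm across, 150 mm tall; origin under its centre, z up.
- sardine_tin: Bystander: flat fish tin with a blue lid and golden rim, 63 (x) x 105 (y) x 24 mm; origin under its centre, z up.
- salt: Bystander: waisted chrome shaker, 38 mm across, 62 mm tall; origin under its centre, z up.

How it is judged:
By the outcome, as a careful person would: the job done as asked, in the order asked, and still so for the second after the job is handed in, with the robot touching nothing.
It also fails if it takes over 64 s, if anything falls off the work surface, if the arm or the gripper's body presses on something with over 40 N, if the wrist force passes 120 N, or if a joint passes its speed limit or range.

## Robot

A 6-joint arm with a two-finger parallel gripper is mounted at the origin on a cart in front of the work surface, level with it; the furniture and walls round the work are solid. World frame = base frame: x ahead of the robot, y to its left, z up, the work surface at z = 0. Lengths are in m, angles in rad, forces in N, time in s.
With the tool pointing down it reaches from about 0.35 to 0.975 m from the base axis. Payload 7.1 kg.
Tool frame: the origin (TCP) lies at the very end of the fingers, on their centre line; the grasp point (between the pads) lies bot.grip_depth behind it (bot.grip_depth is the distance from the TCP to the grasp point, in m); z points along the fingers, y is the line along which they close (so a half turn about z gives the same grasp; the last joint's range is limited). The gripper opens to 88 mm and grips with 3 to 60 N. Pads are 20 mm wide; open, the fingers measure 115 mm over their backs; the gripper's body (75 mm by 178 mm) begins 61 mm behind the grasp point.
Start: joints at [-1.27, 0.423, 1.63, -0, 1.089, -0.019], TCP at [0.197, -0.593, 0.223] pointing down, gripper open.
Joint ranges: [-3, 3], [-0.9, 2.11], [0.09, 2.58], [-1.31, 4.45], [0.11, 2.69], [-2.54, 2.54]. Speed limits (rad/s): [2.39, 2.39, 3.01, 3.14, 3.14, 3.14].

## Interface

Orientations are given as a unit quaternion [x, y, z, w].
In Python, from bench import readout, imaging, workorder, bot gives the robot as it stands.
- The arm moves only by the tool jog_arm, never from a script. Its argument "increments" is a list of rows, each an object of numbers: "x", "y", "z": the shift along the world's x, y, z in cm; "ax", "ay", "az": the turn, a rotation vector about the world's x, y, z in rad; "jaw": the closure, from 0 (fully open) to 1 (shut). In form: [{"x": .., "y": .., "z": .., "ax": .., "ay": .., "az": .., "jaw": ..}, ...]. A call has 1 to 20 rows; each row shifts and turns the commanded pose from where the row before left it; what a row does not reach is not made up. A row lasts 1/10 s, in which the tool goes at most 50 mm and 8.59 degrees, less where a joint would pass 70% of its speed; a pose out of reach is approached as far as the arm can. A call is refused whole if a number of a shift passes 5 or a number of a turn 0.15, either way. A call with a gripper value outside its range is refused whole. The fingers move at their own pace and stop on an object; "squeeze" is the grip in N (left out, the last holds). Time passes only in rows, so rows that do not move let the fingers close. It gives the time, the measured TCP pose, the force, the opening and the grip force at its end, in the units of the state.
- readout.get_obs(): the state, without advancing time (a new reading comes with each control period).
- imaging.grab_frame(name): name is "scene" or "top"; returns a dict with "frame" (480x640x3 uint8, blue, green, red), "fx", "fy", "cx", "cy" (pixels), "pose" (4x4, takes a point from camera to world coordinates). Camera axes: x right, y up, looking along -z (the intrinsics and any distortion apply to the point x, -y, -z); pixel columns grow to the right and rows downward; lengths in m; the calibration is good to about 2 mm. A picture is of the moment at which its call begins. There is no depth.
- workorder.sign_off(): hands the job in; it is judged then, once.
The state is a dict: "time": time; "joint_pos": joint angles; "joint_vel": joint speeds; "effort": joint torques, N m; "position": TCP position; "ee_rot": TCP orientation; "force": force on the tool from outside, world axes, zero at the start; "moment": the same for the moment, N m; "opening": opening from 0.0 (shut) to 1.0 (fully open); "gripper_force": force on a finger pad.
Only numpy, scipy, OpenCV 4.12 (cv2) and the standard library are available. Lean on these libraries where they do the work, as an engineer would, in place of code of your own. Each camera call takes 0.05 s, during which the arm holds its last target. There are 200 camera calls.

## Working session

There is one attempt and no reset: what is moved stays moved. The work goes in short steps, Python scripts to look and compute and a tool call to move; the robot and the scene stay as the last step left them, time stands still between calls to the robot, and variables do not carry over. Pictures are saved under pics/ and viewed, at most 10 in all, crops included, and the job is handed in when it is done.

Besides the shell and the picture viewer there is one more tool, called after "Request:" in YAML: its name, and indented under it one key for each argument. jog_arm: Moves the arm, as the interface text tells. Its arguments: {"type":"object","properties":{"increments":{"type":"array","items":{"type":"object","properties":{"x":{"type":"number"},"y":{"type":"number"},"z":{"type":"number"},"ax":{"type":"number"},"ay":{"type":"number"},"az":{"type":"number"},"jaw":{"type":"number"}}}},"squeeze":{"type":"number"}},"required":["increments"]}

```bash
mkdir -p pics; ls; python3 - <<'E'
from bench import readout, imaging, workorder, bot
import cv2, numpy as np
print(readout.get_obs()); print([a for a in dir(bot) if a[0]!='_'], bot.grip_depth)
for n in("scene","top"):
    f=imaging.grab_frame(n); cv2.imwrite(f"pics/{n}0.png",f["frame"]); np.savez(f"{n}0.npz",**f)
    print(n,{k:v for k,v in f.items() if k!="frame"})
E
```

```text
pics
{'time': 0.0, 'joint_pos': array([-1.27003355e+00,  4.23827476e-01,  1.63070397e+00, -1.83591321e-05,
        1.08859851e+00, -1.90316936e-02]), 'joint_vel': array([-0.00027056, -0.00143986, -0.00189235,  0.00035855, -0.00058058,
       -0.00136629]), 'effort': array([ 5.47885393e-04, -5.44625437e+01, -2.73663479e+01,  6.44727540e-02,
        2.27408926e-02, -1.35803721e-04]), 'position': array([ 0.19631515, -0.59277112,  0.22190456]), 'ee_rot': array([ 9.87242680e-01,  1.59220917e-01, -1.15968011e-04, -7.59897488e-04]), 'force': array([ 0.42819728,  0.70286531, -0.48681486]), 'moment': array([ 0.07361812, -0.02765623,  0.00697224]), 'gripper_force': 0.0, 'opening': 1.005080475860594}
['PlanningError', 'grip_depth'] 0.0187
scene {'fx': 581.7948318857416, 'fy': 581.7948318857416, 'cx': 313.3125001028165, 'cy': 233.4262275622011, 'pose': array([[-0.17556487,  0.39170355, -0.9031862 , -0.73455206],
       [-0.98425834, -0.08876678,  0.15282666,  0.35839129],
       [-0.02031019,  0.91579954,  0.40112181,  0.63753788],
       [ 0.        ,  0.        ,  0.        ,  1.        ]])}
top {'fx': 524.9936288111495, 'fy': 524.9936288111495, 'cx': 316.8243259521995, 'cy': 233.94844975476968, 'pose': array([[ 1.00141966e-02,  9.89342225e-01, -1.45264167e-01,
         3.34065025e-01],
       [-9.99949716e-01,  9.98491923e-03, -9.30654926e-04,
         1.38215177e-01],
       [ 5.29714757e-04,  1.45266182e-01,  9.89392468e-01,
         1.11803502e+00],
       [ 0.00000000e+00,  0.00000000e+00,  0.00000000e+00,
         1.00000000e+00]])}
```

View pics/scene0.png

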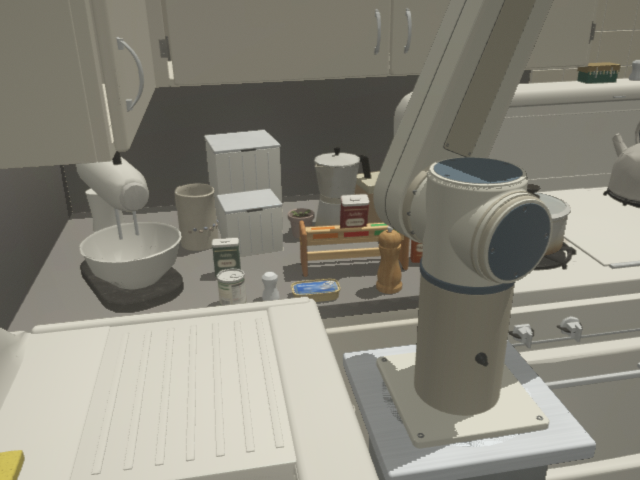

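View pics/top0.png

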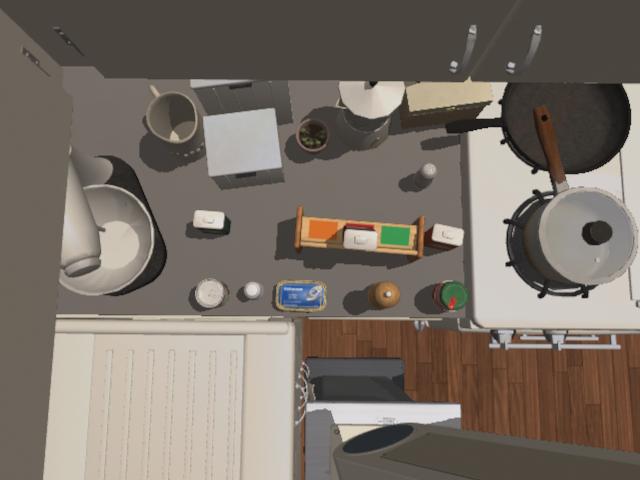

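```bash
python3 - <<'E'
import cv2, numpy as np
t=cv2.imread("pics/top0.png"); s=cv2.imread("pics/scene0.png")
a=cv2.resize(t[198:263,285:475],None,fx=4.2,fy=4.2,interpolation=cv2.INTER_CUBIC)
b=cv2.resize(s[190:280,290:440],None,fx=3.5,fy=3.5,interpolation=cv2.INTER_CUBIC)
c=cv2.resize(t[200:245,185:240],None,fx=4,fy=4,interpolation=cv2.INTER_CUBIC)
im=np.zeros((600,800,3),np.uint8); im[:a.shape[0],:a.shape[1]]=a; im[275:275+b.shape[0],:b.shape[1]]=b; im[275:275+c.shape[0],540:540+c.shape[1]]=c
d=cv2.resize(s[232:280,200:250],None,fx=2.8,fy=2.8,interpolation=cv2.INTER_CUBIC); im[460:460+d.shape[0],540:540+d.shape[1]]=d
cv2.imwrite("pics/c1.png",im)
E
```

```text
(no output)
```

View pics/c1.png

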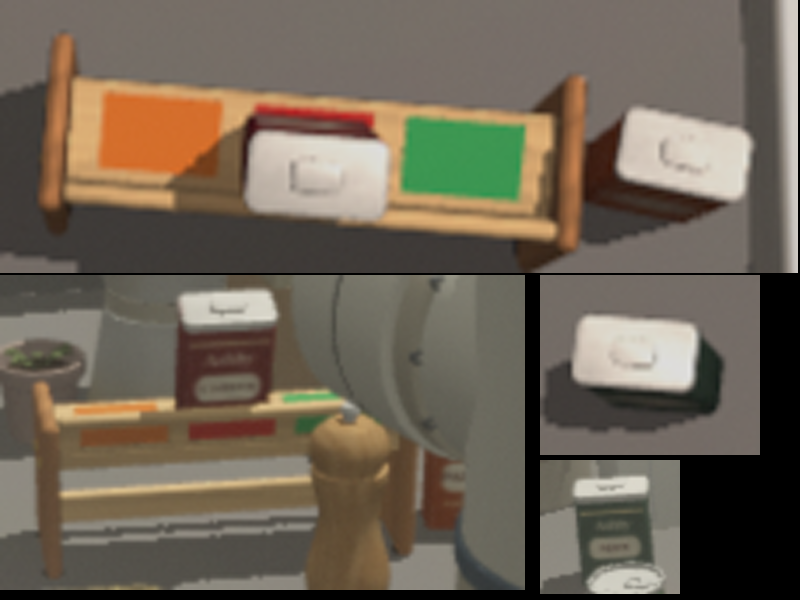

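```bash
cat > h.py <<'E'
import cv2, numpy as np
def ray(f,u,v):
    d=f["pose"][:3,:3]@np.array([(u-f["cx"])/f["fx"],-(v-f["cy"])/f["fy"],-1]); return f["pose"][:3,3],d/np.linalg.norm(d)
def onz(f,u,v,z):
    o,d=ray(f,u,v); return o+d*(z-o[2])/d[2]
def tri(f,p,g,q):
    o,d=ray(f,*p); O,D=ray(g,*q); s=np.linalg.lstsq(np.c_[d,-D],O-o,rcond=None)[0]
    a,b=o+s[0]*d,O+s[1]*D; return (a+b)/2,np.linalg.norm(a-b)
def proj(f,P):
    c=f["pose"][:3,:3].T@(np.asarray(P,float)-f["pose"][:3,3]); return np.array([f["cx"]+f["fx"]*c[0]/-c[2],f["cy"]-f["fy"]*c[1]/-c[2]])
def blob(f,box,m):
    x0,y0,x1,y1=box; m=m(cv2.cvtColor(f["frame"],cv2.COLOR_BGR2HSV)[y0:y1,x0:x1].astype(int)).astype(np.uint8)
    n,l,s,c=cv2.connectedComponentsWithStats(m); i=1+s[1:,4].argmax()
    pts=np.argwhere(l==i)[:,::-1].astype(np.float32); r=cv2.minAreaRect(pts)
    box=cv2.boxPoints(r)+[x0,y0]
    return np.array(r[0])+[x0,y0],box,s[i,4],c[i]+[x0,y0]
E
python3 - <<'E'
from h import *
np.set_printoptions(precision=4,suppress=True)
T=dict(np.load("top0.npz"));S=dict(np.load("scene0.npz"))
W=lambda h:(h[...,1]<50)&(h[...,2]>170)
G=lambda h:(h[...,1]>120)&(h[...,2]>90)&(abs(h[...,0]-65)<15)
O=lambda h:(h[...,1]>190)&(h[...,2]>150)&(abs(h[...,0]-10)<6)
def rect(name,box,m,z,F=T):
    c,b,a,cc=blob(F,box,m); P=np.array([onz(F,*q,z) for q in b]); e=P[1]-P[0];k=P[2]-P[1]
    L=e if np.linalg.norm(e)>np.linalg.norm(k) else k
    print(name,c,cc,a,"world",onz(F,*cc,z),"sides mm",np.linalg.norm(e)*1e3,np.linalg.norm(k)*1e3,"yaw of long deg",np.degrees(np.arctan2(L[1],L[0]))%180); return c,cc
g=rect("green",(188,205,240,240),W,.088)
o=rect("orange",(425,218,467,252),W,.098)
r=rect("red",(340,225,380,252),W,.095+.092)
io=rect("inlayO",(300,210,345,245),O,.095); ig=rect("inlayG",(375,215,418,250),G,.095)
gs=rect("greenS",(205,235,245,252),W,.088,S); rs=rect("redS",(335,190,372,208),W,.187,S)
print(tri(T,g[1],S,gs[1]),tri(T,r[1],S,rs[1]))
E
```

```text
green [208.3647 218.7588] [208.3161 218.7045] 484 world [0.5138 0.3556 0.088 ] sides mm 33.59029203881972 58.7649059899345 yaw of long deg 86.11453444141453
orange [447.8654 234.1731] [447.7646 234.1328] 497 world [ 0.4861 -0.118   0.098 ] sides mm 33.73906739639544 59.44682428008405 yaw of long deg 79.04339207308362
red [360.5176 239.2706] [360.7699 239.1419] 578 world [0.4622 0.0603 0.187 ] sides mm 33.56854284217142 58.30643460442741 yaw of long deg 86.1238505247234
inlayO [322.7 229.6] [322.0349 229.2023] 430 world [0.4938 0.129  0.095 ] sides mm 33.653630604023085 52.853101268325425 yaw of long deg 85.74662955805196
inlayG [394.8794 235.43  ] [394.8467 235.3422] 450 world [ 0.483  -0.0145  0.095 ] sides mm 33.06151395742492 53.97412431994245 yaw of long deg 86.95248772342514
greenS [225. 241.] [224.9739 241.0327] 153 world [0.5049 0.3554 0.088 ] sides mm 61.13912008912945 33.844058555795094 yaw of long deg 77.28716547003323
redS [354.5138 198.7345] [354.5442 198.7163] 215 world [0.4492 0.0633 0.187 ] sides mm 61.52405000483058 55.97438443252165 yaw of long deg 86.47725396840862
(array([0.5144, 0.3559, 0.0839]), np.float64(0.0010321249179926111)) (array([0.4629, 0.0599, 0.1818]), np.float64(1.7579691698639892e-05))
```

```bash
cat >> h.py <<'E'
c15,s15=np.cos(np.radians(15)),np.sin(np.radians(15))
def rackT(x,y,yaw):
    R=cv2.Rodrigues(np.array([0,0,yaw]))[0]@np.array([[c15,0,-s15],[0,1,0],[s15,0,c15]]); M=np.eye(4);M[:3,:3]=R;M[:3,3]=x,y,.095;return M
def tab(x,y,yaw):
    M=np.eye(4);M[:3,:3]=cv2.Rodrigues(np.array([0,0,yaw]))[0];M[:3,3]=x,y,0;return M
def box(M,x0,x1,y0,y1,z0,z1): return [[M[:3,:3]@[x,y,z]+M[:3,3] for x,y in((x0,y0),(x1,y0),(x1,y1),(x0,y1))] for z in(z0,z1)]
def draw(im,f,M,d,off,k,col):
    q=[[tuple(int(round(v)) for v in (proj(f,p)+.5-off)*k*8) for p in l] for l in box(M,*d)]
    for l in q:
        for i in range(4): cv2.line(im,l[i],l[(i+1)%4],col,1,cv2.LINE_AA,3)
    for a,b in zip(*q): cv2.line(im,a,b,col,1,cv2.LINE_AA,3)
E
python3 - <<'E'
from h import *
T=dict(np.load("top0.npz"));S=dict(np.load("scene0.npz"))
R=rackT(.4884,.0573,np.radians(-4.2))
def tin(M,h,x=0,y=0): return M,(x-.0175,x+.0175,y-.0305,y+.0305,0,h)
things=[(R,(-.023,.023,-.114,.114,0,0),(255,255,0)),(R,(-.032,-.023,-.114,.114,0,.028),(255,255,0)),
 (*tin(R,.095,-.005,0),(0,255,0)),(*tin(tab(.5138,.3556,np.radians(-4)),.088),(0,255,255)),(*tin(tab(.4861,-.118,np.radians(-11)),.098),(255,0,255))]
out=np.zeros((600,800,3),np.uint8)
for f,(x0,y0,x1,y1),k,(ox,oy) in((T,(285,198,475,263),4.2,(0,0)),(S,(290,190,440,280),3.5,(0,275)),(T,(185,200,240,245),4,(540,275)),(S,(200,232,250,280),2.8,(540,460))):
    im=cv2.resize(f["frame"][y0:y1,x0:x1],None,fx=k,fy=k,interpolation=cv2.INTER_CUBIC)
    for M,d,c in things: draw(im,f,M,d,np.array([x0,y0]),k,c)
    out[oy:oy+im.shape[0],ox:ox+im.shape[1]]=im
cv2.imwrite("pics/c2.png",out)
E
```

```text
(no output)
```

View pics/c2.png

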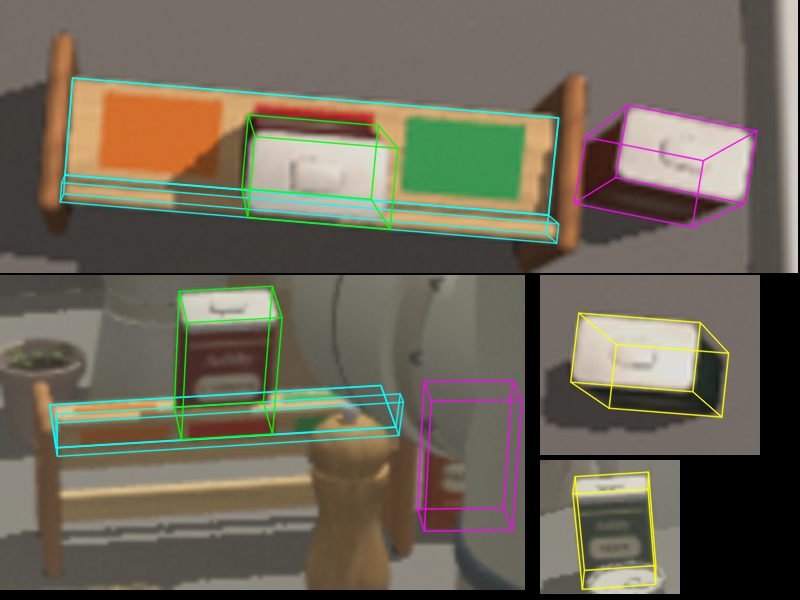

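The overlay shows the fit: rack at (0.488, 0.057) with a yaw of about -4°. Red is within about 2 mm of its bay. Green is at top pixel (208,219) and orange at (448,234). I'll pick orange first.

Request:
jog_arm:
  increments:
    - {"z": 4, "az": 0.0705}
    - {"z": 4, "az": 0.0705}
    - {"z": 4, "az": 0.0705}
    - {"x": 2.4, "y": 3.95, "az": 0.0705}
    - {"x": 2.4, "y": 3.95, "az": 0.0705}
    - {"x": 2.4, "y": 3.95, "az": 0.0705}
    - {"x": 2.4, "y": 3.95, "az": 0.0705}
    - {"x": 2.4, "y": 3.95, "az": 0.0705}
    - {"x": 2.4, "y": 3.95, "az": 0.0705}
    - {"x": 2.4, "y": 3.95, "az": 0.0705}
    - {"x": 2.4, "y": 3.95, "az": 0.0705}
    - {"x": 2.4, "y": 3.95, "az": 0.0705}
    - {"x": 2.4, "y": 3.95, "az": 0.0705}
    - {"x": 2.4, "y": 3.95, "az": 0.0705}
    - {"x": 2.4, "y": 3.95, "az": 0.0705}
    - {}
    - {}
  squeeze: 15

```text
invalid input
```

Request:
jog_arm:
  increments:
    - {"z": 4, "az": 0.07, "jaw": 0}
    - {"z": 4, "az": 0.07, "jaw": 0}
    - {"z": 4, "az": 0.07, "jaw": 0}
  squeeze: 15

```text
invalid input
```

Request:
jog_arm:
  increments:
    - {"x": 0, "y": 0, "z": 4, "ax": 0, "ay": 0, "az": 0.07, "jaw": 0}
    - {"x": 0, "y": 0, "z": 4, "ax": 0, "ay": 0, "az": 0.07, "jaw": 0}
    - {"x": 0, "y": 0, "z": 4, "ax": 0, "ay": 0, "az": 0.07, "jaw": 0}

```text
time: 0.4
position: [0.1964, -0.5928, 0.3433]
ee_rot: [0.965, 0.263, -0.0, -0.001]
force: [-0.2, -0.9, -0.3]
opening: 0.999
gripper_force: 0.0
```

Request:
jog_arm:
  increments:
    - {"x": 2.4, "y": 3.95, "z": 0, "ax": 0, "ay": 0, "az": 0.0707, "jaw": 0}
    - {"x": 2.4, "y": 3.95, "z": 0, "ax": 0, "ay": 0, "az": 0.0707, "jaw": 0}
    - {"x": 2.4, "y": 3.95, "z": 0, "ax": 0, "ay": 0, "az": 0.0707, "jaw": 0}
    - {"x": 2.4, "y": 3.95, "z": 0, "ax": 0, "ay": 0, "az": 0.0707, "jaw": 0}
    - {"x": 2.4, "y": 3.95, "z": 0, "ax": 0, "ay": 0, "az": 0.0707, "jaw": 0}
    - {"x": 2.4, "y": 3.95, "z": 0, "ax": 0, "ay": 0, "az": 0.0707, "jaw": 0}
    - {"x": 2.4, "y": 3.95, "z": 0, "ax": 0, "ay": 0, "az": 0.0707, "jaw": 0}
    - {"x": 2.4, "y": 3.95, "z": 0, "ax": 0, "ay": 0, "az": 0.0707, "jaw": 0}
    - {"x": 2.4, "y": 3.95, "z": 0, "ax": 0, "ay": 0, "az": 0.0707, "jaw": 0}
    - {"x": 2.4, "y": 3.95, "z": 0, "ax": 0, "ay": 0, "az": 0.0707, "jaw": 0}
    - {"x": 2.4, "y": 3.95, "z": 0, "ax": 0, "ay": 0, "az": 0.0707, "jaw": 0}
    - {"x": 2.4, "y": 3.95, "z": 0, "ax": 0, "ay": 0, "az": 0.0707, "jaw": 0}
    - {"x": 0, "y": 0, "z": 0, "ax": 0, "ay": 0, "az": 0, "jaw": 0}
  squeeze: 15

```text
time: 1.7
position: [0.4863, -0.1153, 0.3424]
ee_rot: [0.77, 0.639, 0.0, -0.0]
force: [-0.3, -0.7, 0.2]
opening: 0.998
gripper_force: 0.0
```

Request:
jog_arm:
  increments:
    - {"x": 0, "y": -0.2, "z": -4, "ax": 0, "ay": 0, "az": 0, "jaw": 0}
    - {"x": 0, "y": 0, "z": -4, "ax": 0, "ay": 0, "az": 0, "jaw": 0}
    - {"x": 0, "y": 0, "z": -4, "ax": 0, "ay": 0, "az": 0, "jaw": 0}
    - {"x": 0, "y": 0, "z": -4, "ax": 0, "ay": 0, "az": 0, "jaw": 0}
    - {"x": 0, "y": 0, "z": -4, "ax": 0, "ay": 0, "az": 0, "jaw": 0}
    - {"x": 0, "y": 0, "z": -4, "ax": 0, "ay": 0, "az": 0, "jaw": 0}
    - {"x": 0, "y": 0, "z": -3, "ax": 0, "ay": 0, "az": 0, "jaw": 0}
    - {"x": 0, "y": 0, "z": -1.8, "ax": 0, "ay": 0, "az": 0, "jaw": 0}
    - {"x": 0, "y": 0, "z": 0, "ax": 0, "ay": 0, "az": 0, "jaw": 0}
    - {"x": 0, "y": 0, "z": 0, "ax": 0, "ay": 0, "az": 0, "jaw": 0.4}
    - {"x": 0, "y": 0, "z": 0, "ax": 0, "ay": 0, "az": 0, "jaw": 0.6}
    - {"x": 0, "y": 0, "z": 0, "ax": 0, "ay": 0, "az": 0, "jaw": 0.8}
    - {"x": 0, "y": 0, "z": 0, "ax": 0, "ay": 0, "az": 0, "jaw": 0.8}
    - {"x": 0, "y": 0, "z": 0, "ax": 0, "ay": 0, "az": 0, "jaw": 0.8}

```text
time: 3.1
position: [0.4849, -0.1214, 0.0553]
ee_rot: [0.772, 0.636, 0.0, 0.001]
force: [0.2, -0.4, -0.5]
opening: 0.585
gripper_force: 0.0
```

Request:
jog_arm:
  increments:
    - {"x": 0, "y": 0, "z": 0, "ax": 0, "ay": 0, "az": 0, "jaw": 0.9}
    - {"x": 0, "y": 0, "z": 0, "ax": 0, "ay": 0, "az": 0, "jaw": 0.9}
    - {"x": 0, "y": 0, "z": 0, "ax": 0, "ay": 0, "az": 0, "jaw": 0.9}
    - {"x": 0, "y": 0, "z": 0, "ax": 0, "ay": 0, "az": 0, "jaw": 0.9}
    - {"x": 0, "y": 0, "z": 0, "ax": 0, "ay": 0, "az": 0, "jaw": 0.9}

```text
time: 3.6
position: [0.4847, -0.1213, 0.0548]
ee_rot: [0.772, 0.636, 0.0, 0.0]
force: [-0.7, 0.0, 4.5]
opening: 0.399
gripper_force: 15.0
```

Request:
jog_arm:
  increments:
    - {"x": 0, "y": 0, "z": 2, "ax": 0, "ay": 0, "az": 0, "jaw": 0.9}
    - {"x": 0, "y": 0, "z": 4, "ax": 0, "ay": 0, "az": 0, "jaw": 0.9}
    - {"x": 0, "y": 0, "z": 4, "ax": 0, "ay": 0, "az": 0, "jaw": 0.9}
    - {"x": 0, "y": 0, "z": 4, "ax": 0, "ay": 0, "az": 0, "jaw": 0.9}
    - {"x": 0, "y": 0, "z": 4, "ax": 0, "ay": 0, "az": 0, "jaw": 0.9}
    - {"x": 0, "y": 0, "z": 4, "ax": 0, "ay": 0, "az": 0, "jaw": 0.9}
    - {"x": -0.2, "y": 3.1, "z": 0, "ax": 0, "ay": 0, "az": 0.015, "jaw": 0.9}
    - {"x": -0.2, "y": 3.1, "z": 0, "ax": 0, "ay": 0, "az": 0.015, "jaw": 0.9}
    - {"x": -0.2, "y": 3.1, "z": 0, "ax": 0, "ay": 0, "az": 0.015, "jaw": 0.9}
    - {"x": -0.2, "y": 3.1, "z": 0, "ax": 0, "ay": 0, "az": 0.015, "jaw": 0.9}
    - {"x": -0.2, "y": 3.1, "z": 0, "ax": 0, "ay": 0, "az": 0.015, "jaw": 0.9}
    - {"x": -0.2, "y": 3.1, "z": 0, "ax": 0, "ay": 0, "az": 0.015, "jaw": 0.9}
    - {"x": -0.2, "y": 3.1, "z": 0, "ax": 0, "ay": 0, "az": 0.015, "jaw": 0.9}
    - {"x": 0, "y": 3.1, "z": 0, "ax": 0, "ay": 0, "az": 0.015, "jaw": 0.9}
    - {"x": 0, "y": 0, "z": 0, "ax": -0.0096, "ay": -0.1305, "az": 0, "jaw": 0.9}
    - {"x": 0, "y": 0, "z": 0, "ax": -0.0096, "ay": -0.1305, "az": 0, "jaw": 0.9}
    - {"x": 0, "y": 0, "z": 0, "ax": 0, "ay": 0, "az": 0, "jaw": 0.9}
    - {"x": 0, "y": 0, "z": 0, "ax": 0, "ay": 0, "az": 0, "jaw": 0.9}
    - {"x": 0, "y": 0, "z": 0, "ax": 0, "ay": 0, "az": 0, "jaw": 0.9}

```text
time: 5.5
position: [0.4715, 0.1267, 0.2752]
ee_rot: [0.726, 0.675, 0.089, 0.095]
force: [1.4, 0.1, -1.1]
opening: 0.396
gripper_force: 15.0
```

```bash
cat >> h.py <<'E'
from scipy.spatial.transform import Rotation as Ro
RK=[.4884,.0573,np.radians(-4.2)]
def state(x,y,h):
    "remaining shift (cm) and turn (world rotvec) to put the tool on rack coords x,y,h (m)"
    from bench import readout
    o=readout.get_obs(); M=rackT(*RK); p=M[:3,:3]@[x,y,h]+M[:3,3]
    X=M[:3,:3]; tgt=np.c_[-X[:,1],X[:,0],-X[:,2]]; tgt[:,0]=np.cross(tgt[:,1],tgt[:,2])
    rv=(Ro.from_matrix(tgt)*Ro.from_quat(o["ee_rot"]).inv()).as_rotvec()
    print("tcp in rack mm",(X.T@(o["position"]-M[:3,3])*1e3).round(1),"shift cm",((p-o["position"])*100).round(2),"turn",rv.round(4),"F",o["force"].round(1),"grip",o["gripper_force"],"open",o["opening"].round(3))
E
python3 - <<'E'
from h import *
state(-.001,.068,.085); state(-.001,.068,.0555)
from bench import imaging
f=imaging.grab_frame("scene");np.savez("s1.npz",**f)
M=rackT(*RK); 
x0,y0,x1,y1=290,150,430,280;k=4.5
im=cv2.resize(f["frame"][y0:y1,x0:x1],None,fx=k,fy=k,interpolation=cv2.INTER_CUBIC)
cv2.imwrite("pics/h1.png",im)
E
```

```text
Traceback (most recent call last):
  File "h.py", line 36, in state
    print("tcp in rack mm",(X.T@(o["position"]-M[:3,3])*1e3).round(1),"shift cm",((p-o["position"])*100).round(2),"turn",rv.round(4),"F",o["force"].round(1),"grip",o["gripper_force"],"open",o["opening"].round(3))
                                                                                                                                                                                              ^^^^^^^^^^^^^^^^^^
AttributeError: 'float' object has no attribute 'round'
```

```bash
sed -i 's/o\["opening"\].round(3)/round(o["opening"],3)/' h.py
python3 - <<'E'
from h import *
state(-.001,.068,.085); state(-.001,.068,.0555)
from bench import imaging
f=imaging.grab_frame("scene");np.savez("s1.npz",**f)
x0,y0,x1,y1=270,130,440,280;k=4
im=cv2.resize(f["frame"][y0:y1,x0:x1],None,fx=k,fy=k,interpolation=cv2.INTER_CUBIC)
M=rackT(*RK)
from bench import readout
M[:3,3]=readout.get_obs()["position"]
draw(im,f,M,(-.0175,.0175,.0033-.0305,.0033+.0305,-.0548,.0432),np.array([x0,y0]),k,(255,255,0))
cv2.imwrite("pics/h1.png",im)
E
```

```text
tcp in rack mm [ 25.5  68.  179.7] shift cm [-0.1   0.01 -9.83] turn [-0.0001 -0.001  -0.0002] F [ 1.4  0.1 -1.1] grip 14.998211860656738 open 0.396
tcp in rack mm [ 25.5  68.  179.7] shift cm [  0.66  -0.05 -12.68] turn [-0.0001 -0.001  -0.0002] F [ 1.4  0.1 -1.1] grip 14.998211860656738 open 0.396
```

View pics/h1.png

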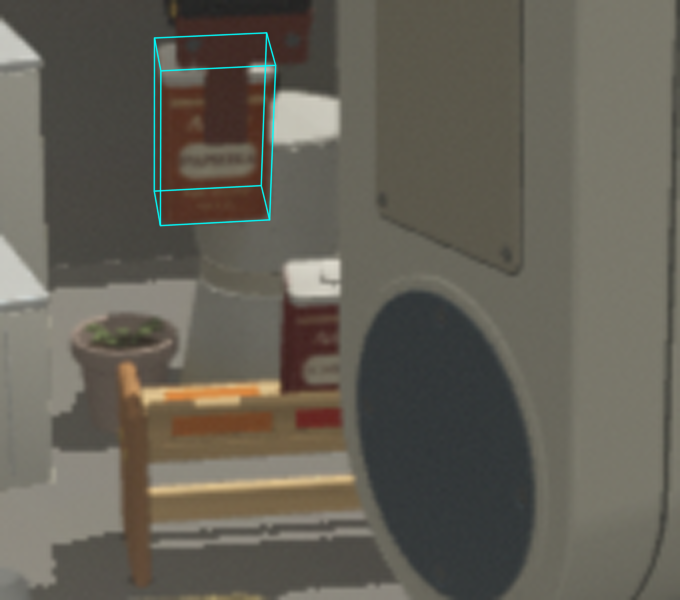

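Request:
jog_arm:
  increments:
    - {"x": -0.1, "y": 0, "z": -3.3, "ax": 0, "ay": 0, "az": 0, "jaw": 0.9}
    - {"x": 0, "y": 0, "z": -3.3, "ax": 0, "ay": 0, "az": 0, "jaw": 0.9}
    - {"x": 0, "y": 0, "z": -3.2, "ax": 0, "ay": 0, "az": 0, "jaw": 0.9}
    - {"x": 0.13, "y": -0.01, "z": -0.5, "ax": 0, "ay": 0, "az": 0, "jaw": 0.9}
    - {"x": 0.13, "y": -0.01, "z": -0.5, "ax": 0, "ay": 0, "az": 0, "jaw": 0.9}
    - {"x": 0.13, "y": -0.01, "z": -0.5, "ax": 0, "ay": 0, "az": 0, "jaw": 0.9}
    - {"x": 0.13, "y": -0.01, "z": -0.5, "ax": 0, "ay": 0, "az": 0, "jaw": 0.9}
    - {"x": 0.13, "y": -0.01, "z": -0.5, "ax": 0, "ay": 0, "az": 0, "jaw": 0.9}
    - {"x": 0, "y": 0, "z": 0, "ax": 0, "ay": 0, "az": 0, "jaw": 0.9}
    - {"x": 0, "y": 0, "z": 0, "ax": 0, "ay": 0, "az": 0, "jaw": 0.9}
    - {"x": 0, "y": 0, "z": 0, "ax": 0, "ay": 0, "az": 0, "jaw": 0.9}

```text
time: 6.65
position: [0.4761, 0.1263, 0.152]
ee_rot: [0.726, 0.675, 0.089, 0.096]
force: [-0.5, -0.6, -0.2]
opening: 0.398
gripper_force: 15.0
```

```bash
python3 - <<'E'
from h import *
state(-.001,.068,.0555)
E
```

```text
tcp in rack mm [-2.  67.9 59.5] shift cm [ 0.2  -0.01 -0.36] turn [ 0.0001  0.0004 -0.0007] F [-0.5 -0.6 -0.2] grip 14.998881071805954 open 0.398
```

Request:
jog_arm:
  increments:
    - {"x": 0.06, "y": 0, "z": -0.1, "ax": 0, "ay": 0, "az": 0, "jaw": 0.9}
    - {"x": 0.05, "y": 0, "z": -0.1, "ax": 0, "ay": 0, "az": 0, "jaw": 0.9}
    - {"x": 0.05, "y": 0, "z": -0.1, "ax": 0, "ay": 0, "az": 0, "jaw": 0.9}
    - {"x": 0, "y": 0, "z": 0, "ax": 0, "ay": 0, "az": 0, "jaw": 0.9}
    - {"x": 0, "y": 0, "z": 0, "ax": 0, "ay": 0, "az": 0, "jaw": 0.9}

```text
time: 7.15
position: [0.4776, 0.1262, 0.1486]
ee_rot: [0.726, 0.675, 0.089, 0.096]
force: [0.2, -0.3, -1.2]
opening: 0.397
gripper_force: 15.0
```

```bash
python3 - <<'E'
from h import *
state(-.001,.068,.0555)
E
```

```text
tcp in rack mm [-1.4 67.9 55.9] shift cm [ 0.05  0.01 -0.03] turn [ 0.0002 -0.0003 -0.0006] F [ 0.2 -0.3 -1.2] grip 14.998875707387924 open 0.397
```

No contact yet, so I'll lower it in small steps.

Request:
jog_arm:
  increments:
    - {"x": 0.03, "y": 0, "z": -0.1, "ax": 0, "ay": 0, "az": 0, "jaw": 0.9}
    - {"x": 0, "y": 0, "z": 0, "ax": 0, "ay": 0, "az": 0, "jaw": 0.9}
    - {"x": 0, "y": 0, "z": 0, "ax": 0, "ay": 0, "az": 0, "jaw": 0.9}

```text
time: 7.45
position: [0.4779, 0.1262, 0.1477]
ee_rot: [0.726, 0.675, 0.089, 0.096]
force: [0.5, 0.8, -1.8]
opening: 0.399
gripper_force: 15.0
```

Request:
jog_arm:
  increments:
    - {"x": 0.03, "y": 0, "z": -0.1, "ax": 0, "ay": 0, "az": 0, "jaw": 0.9}
    - {"x": 0, "y": 0, "z": 0, "ax": 0, "ay": 0, "az": 0, "jaw": 0.9}
    - {"x": 0, "y": 0, "z": 0, "ax": 0, "ay": 0, "az": 0, "jaw": 0.9}

```text
time: 7.75
position: [0.4781, 0.1261, 0.1472]
ee_rot: [0.726, 0.675, 0.089, 0.096]
force: [-3.9, -0.6, 7.8]
opening: 0.394
gripper_force: 15.0
```

Request:
jog_arm:
  increments:
    - {"x": 0, "y": 0, "z": 0, "ax": 0, "ay": 0, "az": 0, "jaw": 0.5}
    - {"x": 0, "y": 0, "z": 0, "ax": 0, "ay": 0, "az": 0, "jaw": 0.3}
    - {"x": 0, "y": 0, "z": 0, "ax": 0, "ay": 0, "az": 0, "jaw": 0}
    - {"x": 0, "y": 0, "z": 0, "ax": 0, "ay": 0, "az": 0, "jaw": 0}
    - {"x": 0, "y": 0, "z": 0, "ax": 0, "ay": 0, "az": 0, "jaw": 0}
    - {"x": 0, "y": 0, "z": 0, "ax": 0, "ay": 0, "az": 0, "jaw": 0}
    - {"x": -0.5, "y": 0.04, "z": 1.93, "ax": 0, "ay": 0, "az": 0, "jaw": 0}
    - {"x": -0.5, "y": 0.04, "z": 1.93, "ax": 0, "ay": 0, "az": 0, "jaw": 0}
    - {"x": -1, "y": 0.08, "z": 3.86, "ax": 0, "ay": 0, "az": 0, "jaw": 0}
    - {"x": -1, "y": 0.08, "z": 3.86, "ax": 0, "ay": 0, "az": 0, "jaw": 0}
    - {"x": 1.2, "y": 4.4, "z": 0, "ax": 0.0096, "ay": 0.1305, "az": 0, "jaw": 0}
    - {"x": 1.2, "y": 4.4, "z": 0, "ax": 0.0096, "ay": 0.1305, "az": 0, "jaw": 0}
    - {"x": 1.2, "y": 4.4, "z": 0, "ax": 0, "ay": 0, "az": 0, "jaw": 0}
    - {"x": 1.2, "y": 4.4, "z": 0, "ax": 0, "ay": 0, "az": 0, "jaw": 0}
    - {"x": 1.2, "y": 4.4, "z": 0, "ax": 0, "ay": 0, "az": 0, "jaw": 0}
    - {"x": 0, "y": 0, "z": 0, "ax": 0, "ay": 0, "az": 0, "jaw": 0}
    - {"x": 0, "y": 0, "z": 0, "ax": 0, "ay": 0, "az": 0, "jaw": 0}
    - {"x": 0, "y": 0, "z": 0, "ax": 0, "ay": 0, "az": 0, "jaw": 0}

```text
time: 9.55
position: [0.5077, 0.3476, 0.2621]
ee_rot: [0.732, 0.681, -0.001, 0.0]
force: [0.9, -0.0, 0.5]
opening: 1.0
gripper_force: 0.0
```

```bash
cat > v.py <<'E'
import sys; from h import *
from bench import imaging
n=sys.argv[1]; T=imaging.grab_frame("top");S=imaging.grab_frame("scene");np.savez(n+"T.npz",**T);np.savez(n+"S.npz",**S)
M=rackT(*RK);out=np.zeros((600,800,3),np.uint8)
for f,(x0,y0,x1,y1),k,(ox,oy) in((T,(285,198,475,263),4.2,(0,0)),(S,(290,190,440,280),3.5,(0,275))):
    im=cv2.resize(f["frame"][y0:y1,x0:x1],None,fx=k,fy=k,interpolation=cv2.INTER_CUBIC)
    for y,h,c in((.071,.098,(255,0,255)),(0,.095,(0,255,0)),(-.071,.088,(0,255,255))): draw(im,f,M,(-.0185,.0165,y-.0305,y+.0305,0,h),np.array([x0,y0]),k,c)
    out[oy:oy+im.shape[0],ox:ox+im.shape[1]]=im
cv2.imwrite(f"pics/{n}.png",out)
E
python3 v.py v1; python3 -c "
from bench import readout;print(readout.get_obs())"|head -30
```

```text
{'time': 9.65, 'joint_pos': array([ 5.80496866e-01,  3.67584292e-01,  1.61632105e+00, -1.52250826e-04,
        1.15810048e+00,  6.54246478e-01]), 'joint_vel': array([-0.00065646, -0.00128675, -0.00559882,  0.00033915, -0.00157635,
        0.00100361]), 'effort': array([ 3.72504517e-01, -5.20410955e+01, -2.88196653e+01,  7.30792643e-02,
       -3.65551456e-02, -4.07551270e-03]), 'position': array([0.50794211, 0.34732804, 0.26259211]), 'ee_rot': array([ 7.32673801e-01,  6.80579939e-01, -2.15338278e-04,  3.41969206e-05]), 'force': array([ 0.07857517, -0.07130554,  0.33298325]), 'moment': array([-0.04171442, -0.08179756,  0.01492066]), 'gripper_force': 0.0, 'opening': 1.0049177916097531}
```

View pics/v1.png

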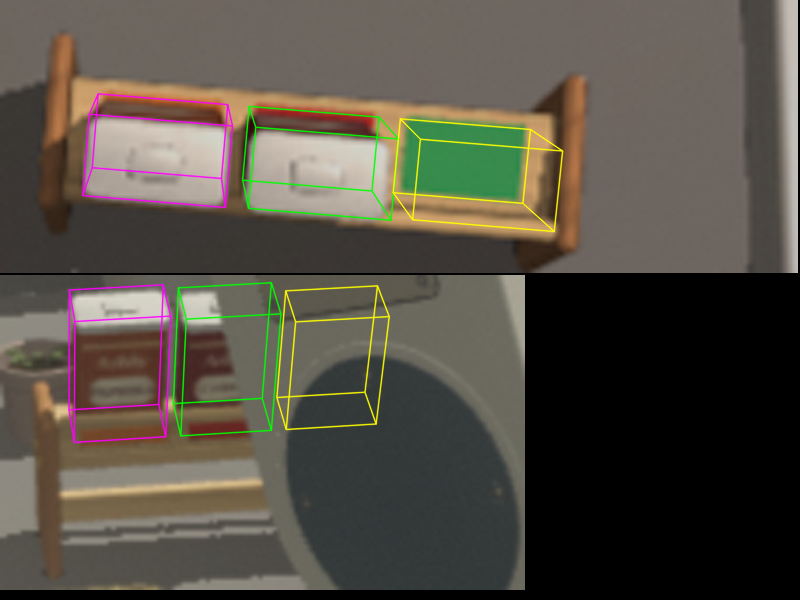

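```bash
python3 - <<'E'
from h import *
T=dict(np.load("top0.npz"));S=dict(np.load("scene0.npz"))
a=cv2.resize(T["frame"][100:230,190:295],None,fx=4,fy=4,interpolation=cv2.INTER_CUBIC)
b=cv2.resize(S["frame"][180:280,195:290],None,fx=4,fy=4,interpolation=cv2.INTER_CUBIC)
o=np.zeros((530,800,3),np.uint8);o[:520,:420]=a;o[:400,420:800]=b;cv2.imwrite("pics/b.png",o)
E
```

```text
(no output)
```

View pics/b.png

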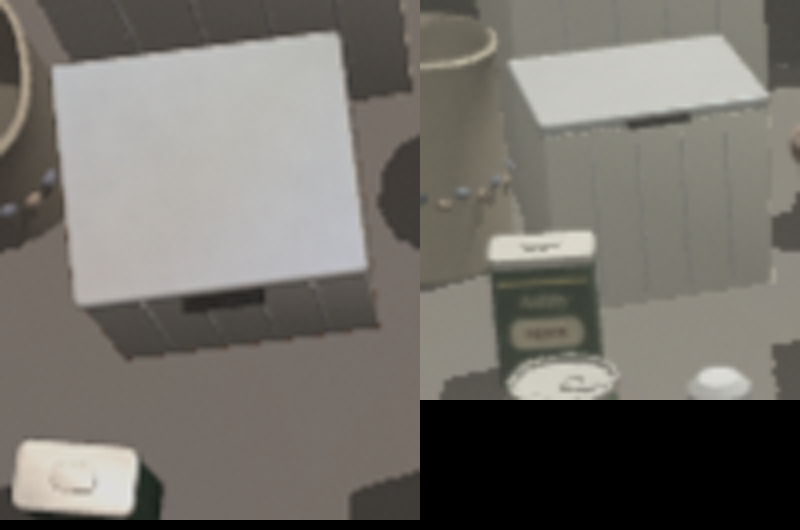

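```bash
python3 - <<'E'
from h import *
T=dict(np.load("top0.npz"));S=dict(np.load("scene0.npz"))
print(tri(T,(209.5,176.2),S,(226.2,212.5)),tri(T,(281.5,167.5),S,(286.7,205)),onz(T,222.5,190,0),onz(T,284.5,181.5,0))
E
```

```text
(array([0.59097315, 0.3474997 , 0.12493241]), np.float64(0.002588700262471008)) (array([0.60860088, 0.20289655, 0.12551386]), np.float64(0.012813863459079545)) [0.5929289  0.34576039 0.        ] [0.61329593 0.21103271 0.        ]
```

Request:
jog_arm:
  increments:
    - {"x": 0.59, "y": 0.8, "z": -2, "ax": 0, "ay": 0, "az": 0, "jaw": 0}
    - {"x": 0, "y": 0, "z": -4, "ax": 0, "ay": 0, "az": 0, "jaw": 0}
    - {"x": 0, "y": 0, "z": -4, "ax": 0, "ay": 0, "az": 0, "jaw": 0}
    - {"x": 0, "y": 0, "z": -4, "ax": 0, "ay": 0, "az": 0, "jaw": 0}
    - {"x": 0, "y": 0, "z": -3, "ax": 0, "ay": 0, "az": 0, "jaw": 0}
    - {"x": 0, "y": 0, "z": -2, "ax": 0, "ay": 0, "az": 0, "jaw": 0}
    - {"x": 0, "y": 0, "z": -1.4, "ax": 0, "ay": 0, "az": 0, "jaw": 0}
    - {"x": 0, "y": 0, "z": 0, "ax": 0, "ay": 0, "az": 0, "jaw": 0}
    - {"x": 0, "y": 0, "z": 0, "ax": 0, "ay": 0, "az": 0, "jaw": 0}
    - {"x": 0, "y": 0, "z": 0, "ax": 0, "ay": 0, "az": 0, "jaw": 0}

```text
time: 10.65
position: [0.515, 0.357, 0.06]
ee_rot: [0.732, 0.681, 0.001, 0.0]
force: [0.3, 0.2, 0.2]
opening: 1.0
gripper_force: 0.0
```

Request:
jog_arm:
  increments:
    - {"x": -0.1, "y": -0.1, "z": -0.1, "ax": 0, "ay": 0, "az": 0, "jaw": 0.4}
    - {"x": 0, "y": 0, "z": 0, "ax": 0, "ay": 0, "az": 0, "jaw": 0.6}
    - {"x": 0, "y": 0, "z": 0, "ax": 0, "ay": 0, "az": 0, "jaw": 0.9}
    - {"x": 0, "y": 0, "z": 0, "ax": 0, "ay": 0, "az": 0, "jaw": 0.9}
    - {"x": 0, "y": 0, "z": 0, "ax": 0, "ay": 0, "az": 0, "jaw": 0.9}
    - {"x": 0, "y": 0, "z": 0, "ax": 0, "ay": 0, "az": 0, "jaw": 0.9}
    - {"x": 0, "y": 0, "z": 0, "ax": 0, "ay": 0, "az": 0, "jaw": 0.9}
    - {"x": 0, "y": 0, "z": 0, "ax": 0, "ay": 0, "az": 0, "jaw": 0.9}
    - {"x": 0, "y": 0, "z": 0, "ax": 0, "ay": 0, "az": 0, "jaw": 0.9}
    - {"x": 0, "y": 0, "z": 0, "ax": 0, "ay": 0, "az": 0, "jaw": 0.9}

```text
time: 11.65
position: [0.5131, 0.3556, 0.0574]
ee_rot: [0.732, 0.681, -0.0, -0.0]
force: [0.2, 0.3, 0.0]
opening: 0.401
gripper_force: 14.9
```

```bash
python3 -c "
from bench import readout;o=readout.get_obs();print(o['position'],o['ee_rot'],o['force'],o['opening'],o['gripper_force'])"
```

```text
[0.51308967 0.35561218 0.05740371] [ 7.32309198e-01  6.80972274e-01 -2.75356367e-05 -1.63204306e-05] [0.21679483 0.28468028 0.04632724] 0.40114302820906705 14.889110773801804
```

Request:
jog_arm:
  increments:
    - {"x": 0, "y": 0, "z": 2, "ax": 0, "ay": 0, "az": 0, "jaw": 0.9}
    - {"x": 0, "y": 0, "z": 4.4, "ax": 0, "ay": 0, "az": 0, "jaw": 0.9}
    - {"x": 0, "y": 0, "z": 4.4, "ax": 0, "ay": 0, "az": 0, "jaw": 0.9}
    - {"x": 0, "y": 0, "z": 4.4, "ax": 0, "ay": 0, "az": 0, "jaw": 0.9}
    - {"x": 0, "y": 0, "z": 4.4, "ax": 0, "ay": 0, "az": 0, "jaw": 0.9}
    - {"x": 0, "y": 0, "z": 4.4, "ax": 0, "ay": 0, "az": 0, "jaw": 0.9}
    - {"x": -0.53, "y": -3.67, "z": 0, "ax": 0, "ay": 0, "az": 0, "jaw": 0.9}
    - {"x": -0.53, "y": -3.67, "z": 0, "ax": 0, "ay": 0, "az": 0, "jaw": 0.9}
    - {"x": -0.53, "y": -3.67, "z": 0, "ax": 0, "ay": 0, "az": 0, "jaw": 0.9}
    - {"x": -0.53, "y": -3.67, "z": 0, "ax": 0, "ay": 0, "az": 0, "jaw": 0.9}
    - {"x": -0.53, "y": -3.67, "z": 0, "ax": 0, "ay": 0, "az": 0, "jaw": 0.9}
    - {"x": -0.53, "y": -3.67, "z": 0, "ax": 0, "ay": 0, "az": 0, "jaw": 0.9}
    - {"x": -0.53, "y": -3.67, "z": 0, "ax": 0, "ay": 0, "az": 0, "jaw": 0.9}
    - {"x": -0.53, "y": -3.67, "z": 0, "ax": 0, "ay": 0, "az": 0, "jaw": 0.9}
    - {"x": -0.53, "y": -3.67, "z": 0, "ax": 0, "ay": 0, "az": 0, "jaw": 0.9}
    - {"x": -0.53, "y": -3.67, "z": 0, "ax": 0, "ay": 0, "az": 0, "jaw": 0.9}
    - {"x": 0, "y": 0, "z": 0, "ax": -0.0096, "ay": -0.1305, "az": 0, "jaw": 0.9}
    - {"x": 0, "y": 0, "z": 0, "ax": -0.0096, "ay": -0.1305, "az": 0, "jaw": 0.9}
    - {"x": 0, "y": 0, "z": 0, "ax": 0, "ay": 0, "az": 0, "jaw": 0.9}
    - {"x": 0, "y": 0, "z": 0, "ax": 0, "ay": 0, "az": 0, "jaw": 0.9}

```text
time: 13.65
position: [0.4597, -0.0113, 0.2979]
ee_rot: [0.726, 0.675, 0.088, 0.095]
force: [1.2, -0.2, -1.0]
opening: 0.399
gripper_force: 15.0
```

Request:
jog_arm:
  increments:
    - {"x": 0, "y": 0, "z": 0, "ax": 0, "ay": 0, "az": 0, "jaw": 0.9}
    - {"x": 0, "y": 0, "z": 0, "ax": 0, "ay": 0, "az": 0, "jaw": 0.9}

```text
time: 13.85
position: [0.4612, -0.0112, 0.2978]
ee_rot: [0.726, 0.675, 0.089, 0.095]
force: [-0.2, -0.3, -1.4]
opening: 0.397
gripper_force: 15.0
```

```bash
python3 - <<'E'
from h import *
state(-.001,-.071,.088);state(-.001,-.071,.059)
E
```

```text
tcp in rack mm [ 31.2 -70.3 201.6] shift cm [ -0.17  -0.06 -11.8 ] turn [ 0.0001 -0.001  -0.0012] F [-0.2 -0.3 -1.4] grip 14.987688213586807 open 0.397
tcp in rack mm [ 31.2 -70.3 201.6] shift cm [  0.58  -0.11 -14.61] turn [ 0.0001 -0.001  -0.0012] F [-0.2 -0.3 -1.4] grip 14.987688213586807 open 0.397
```

Request:
jog_arm:
  increments:
    - {"x": -0.17, "y": -0.07, "z": -4, "ax": 0, "ay": 0, "az": 0, "jaw": 0.9}
    - {"x": 0, "y": 0, "z": -4, "ax": 0, "ay": 0, "az": 0, "jaw": 0.9}
    - {"x": 0, "y": 0, "z": -3.8, "ax": 0, "ay": 0, "az": 0, "jaw": 0.9}
    - {"x": 0.13, "y": -0.01, "z": -0.5, "ax": 0, "ay": 0, "az": 0, "jaw": 0.9}
    - {"x": 0.13, "y": -0.01, "z": -0.5, "ax": 0, "ay": 0, "az": 0, "jaw": 0.9}
    - {"x": 0.13, "y": -0.01, "z": -0.5, "ax": 0, "ay": 0, "az": 0, "jaw": 0.9}
    - {"x": 0.13, "y": -0.01, "z": -0.5, "ax": 0, "ay": 0, "az": 0, "jaw": 0.9}
    - {"x": 0.13, "y": -0.01, "z": -0.4, "ax": 0, "ay": 0, "az": 0, "jaw": 0.9}
    - {"x": 0, "y": 0, "z": 0, "ax": 0, "ay": 0, "az": 0, "jaw": 0.9}
    - {"x": 0, "y": 0, "z": 0, "ax": 0, "ay": 0, "az": 0, "jaw": 0.9}
    - {"x": 0, "y": 0, "z": 0, "ax": 0, "ay": 0, "az": 0, "jaw": 0.9}

```text
time: 14.95
position: [0.465, -0.0126, 0.1558]
ee_rot: [0.726, 0.675, 0.089, 0.096]
force: [0.1, 0.2, -0.8]
opening: 0.397
gripper_force: 15.0
```

```bash
python3 - <<'E'
from h import *
state(-.001,-.071,.058)
E
```

```text
tcp in rack mm [ -1.8 -71.4  63.4] shift cm [ 0.23  0.03 -0.5 ] turn [ 0.0002  0.0004 -0.0007] F [ 0.1  0.2 -0.8] grip 14.969451874494553 open 0.397
```

Request:
jog_arm:
  increments:
    - {"x": 0.08, "y": 0.03, "z": -0.2, "ax": 0, "ay": 0, "az": 0, "jaw": 0.9}
    - {"x": 0.08, "y": 0, "z": -0.15, "ax": 0, "ay": 0, "az": 0, "jaw": 0.9}
    - {"x": 0.06, "y": 0, "z": -0.1, "ax": 0, "ay": 0, "az": 0, "jaw": 0.9}
    - {"x": 0, "y": 0, "z": 0, "ax": 0, "ay": 0, "az": 0, "jaw": 0.9}
    - {"x": 0, "y": 0, "z": 0, "ax": 0, "ay": 0, "az": 0, "jaw": 0.9}
    - {"x": 0, "y": 0, "z": 0, "ax": 0, "ay": 0, "az": 0, "jaw": 0.9}

```text
time: 15.55
position: [0.4671, -0.0123, 0.151]
ee_rot: [0.726, 0.675, 0.089, 0.096]
force: [-0.4, 0.2, -1.9]
opening: 0.396
gripper_force: 15.0
```

Request:
jog_arm:
  increments:
    - {"x": 0.03, "y": 0, "z": -0.1, "ax": 0, "ay": 0, "az": 0, "jaw": 0.9}
    - {"x": 0, "y": 0, "z": 0, "ax": 0, "ay": 0, "az": 0, "jaw": 0.9}
    - {"x": 0, "y": 0, "z": 0, "ax": 0, "ay": 0, "az": 0, "jaw": 0.9}

```text
time: 15.85
position: [0.4674, -0.0123, 0.15]
ee_rot: [0.726, 0.675, 0.089, 0.096]
force: [0.7, -0.0, -1.0]
opening: 0.401
gripper_force: 15.0
```

Request:
jog_arm:
  increments:
    - {"x": 0.02, "y": 0, "z": -0.08, "ax": 0, "ay": 0, "az": 0, "jaw": 0.9}
    - {"x": 0, "y": 0, "z": 0, "ax": 0, "ay": 0, "az": 0, "jaw": 0.9}
    - {"x": 0, "y": 0, "z": 0, "ax": 0, "ay": 0, "az": 0, "jaw": 0.9}

```text
time: 16.15
position: [0.468, -0.0122, 0.1497]
ee_rot: [0.726, 0.675, 0.089, 0.096]
force: [-2.0, 1.1, 5.2]
opening: 0.393
gripper_force: 15.0
```

```bash
python3 - <<'E'
from h import *
state(-.001,-.071,.057)
E
```

```text
tcp in rack mm [ -0.6 -70.8  56.8] shift cm [-0.04 -0.02  0.01] turn [ 0.0001  0.0009 -0.0007] F [-2.   1.1  5.2] grip 15.001080483198166 open 0.393
```

Request:
jog_arm:
  increments:
    - {"x": 0, "y": 0, "z": 0, "ax": 0, "ay": 0, "az": 0, "jaw": 0.5}
    - {"x": 0, "y": 0, "z": 0, "ax": 0, "ay": 0, "az": 0, "jaw": 0.3}
    - {"x": 0, "y": 0, "z": 0, "ax": 0, "ay": 0, "az": 0, "jaw": 0}
    - {"x": 0, "y": 0, "z": 0, "ax": 0, "ay": 0, "az": 0, "jaw": 0}
    - {"x": 0, "y": 0, "z": 0, "ax": 0, "ay": 0, "az": 0, "jaw": 0}
    - {"x": 0, "y": 0, "z": 0, "ax": 0, "ay": 0, "az": 0, "jaw": 0}
    - {"x": -0.5, "y": 0.04, "z": 1.93, "ax": 0, "ay": 0, "az": 0, "jaw": 0}
    - {"x": -0.5, "y": 0.04, "z": 1.93, "ax": 0, "ay": 0, "az": 0, "jaw": 0}
    - {"x": -1, "y": 0.08, "z": 3.86, "ax": 0, "ay": 0, "az": 0, "jaw": 0}
    - {"x": -1, "y": 0.08, "z": 3.86, "ax": 0, "ay": 0, "az": 0, "jaw": 0}
    - {"x": 0, "y": 0, "z": 4, "ax": 0.0096, "ay": 0.1305, "az": 0, "jaw": 0}
    - {"x": -1.2, "y": -4.2, "z": 0, "ax": 0.0096, "ay": 0.1305, "az": 0, "jaw": 0}
    - {"x": -1.2, "y": -4.2, "z": 0, "ax": 0, "ay": 0, "az": -0.08, "jaw": 0}
    - {"x": -1.2, "y": -4.2, "z": 0, "ax": 0, "ay": 0, "az": -0.08, "jaw": 0}
    - {"x": -1.2, "y": -4.2, "z": 0, "ax": 0, "ay": 0, "az": -0.08, "jaw": 0}
    - {"x": -1.2, "y": -4.2, "z": 0, "ax": 0, "ay": 0, "az": -0.08, "jaw": 0}
    - {"x": -1.2, "y": -4.2, "z": 0, "ax": 0, "ay": 0, "az": -0.08, "jaw": 0}
    - {"x": -1.2, "y": -4.2, "z": 0, "ax": 0, "ay": 0, "az": -0.08, "jaw": 0}
    - {"x": 0, "y": 0, "z": 0, "ax": 0, "ay": 0, "az": 0, "jaw": 0}
    - {"x": 0, "y": 0, "z": 0, "ax": 0, "ay": 0, "az": 0, "jaw": 0}

```text
time: 18.15
position: [0.3534, -0.3044, 0.2993]
ee_rot: [0.874, 0.487, 0.004, 0.007]
force: [-0.2, 0.4, -1.0]
opening: 1.001
gripper_force: 0.0
```

```bash
python3 v.py v2; python3 - <<'E'
from h import *
T=dict(np.load("v2T.npz")); M=rackT(*RK)
W=lambda h:(h[...,1]<50)&(h[...,2]>150)
for n,b,H,y in(("orange",(300,215,341,250),.098,.071),("red",(342,222,381,252),.095,0),("green",(381,225,420,256),.088,-.071)):
    c,bx,a,cc=blob(T,b,W)
    X=[]
    for q in [c,cc,*bx]:
        o,d=ray(T,*q); o=M[:3,:3].T@(o-M[:3,3]); d=M[:3,:3].T@d; X.append((o+d*(H-o[2])/d[2])*1e3)
    k=X[2:]; e=max((k[1]-k[0],k[2]-k[1]),key=np.linalg.norm)
    print(n,a,"dev mm",(X[0][:2]-[0,y*1e3]).round(1),(X[1][:2]-[0,y*1e3]).round(1),"yaw",round((np.degrees(np.arctan2(e[1],e[0]))%180)-90,1))
E
```

```text
orange 625 dev mm [-1.3 -0.2] [-1.3 -0.2] yaw -0.0
red 625 dev mm [-2.   1.8] [-1.9  1.7] yaw 0.3
green 610 dev mm [-0.8  1.5] [-0.6  1.4] yaw -0.5
```

View pics/v2.png

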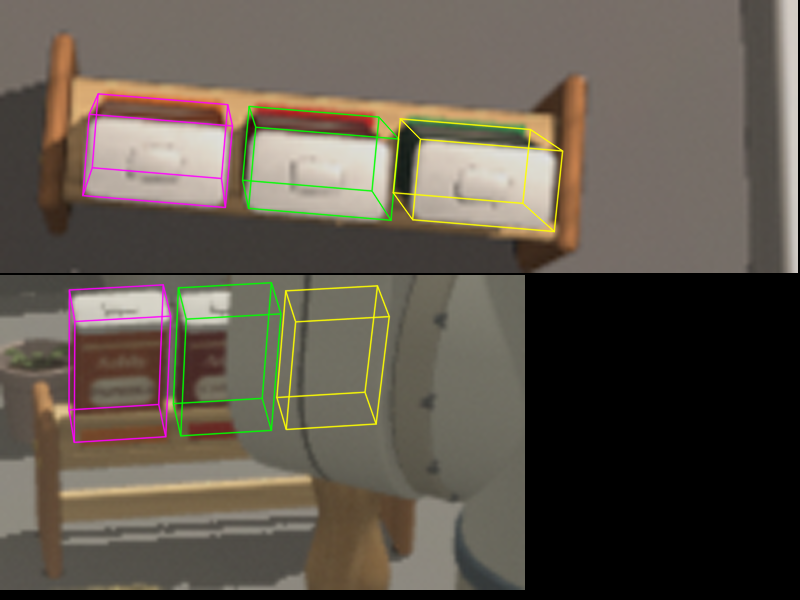

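```bash
python3 -c "
from bench import workorder;print(workorder.sign_off())"
```

```text
the job is handed in; nothing more can be done
None
```

I placed the orange and green tins and handed the job in at about 18 s: all three stand upright and square, within about 2 mm of their bay centres in the last top view; red, already within 2 mm, was left untouched.

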